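# Run marbles into the pan and hold the sprung gate half open

### The job

Bring the small steel pan under the spout of the marble dispenser, standing on the table. Then slide the dispenser's sprung gate to half travel by its black post, never running it to the far stop, so that all four marbles run into the pan. Finish while still holding the gate at half travel with the gripper's fingers; leave the mug, jar and spatula where they are.

Things in the scene. Friction and masses are not known exactly. Their poses are not given: they have to be found in the camera images.
- dispenser: fixed grey marble dispenser, origin on the table below the axis of its clear upright square tube (36 mm square, top at 238 mm); +x to its back column, -x to the spout, +y along the gate to its post. Base spans x -45 to 80 mm, y +-60 mm, 12 mm thick; 44 mm wide steel chute and hooded spout at 60 to 126 mm height reach x = -130 mm, so the pan fits under the spout
- spout (a point): centre of the spout opening, 108 mm in front (-x) of the tube axis and 60 mm above the table, level with the hood's lower edge; marbles drop straight down here. Axes as the dispenser's. A pan under it with its handle out to the -y side keeps clear of the base
- gate (a joint): gate travel, m: 0 shut, 0.060 far stop, 0.030 half, where the plate's 36 mm window lies under the tube and marbles drop (shut again near the far stop). It slides level along the dispenser's -y (post towards the tube). A spring pushes it back: 3 N at 0, rising evenly to 7.5 N at half and 12 N at the far stop; let go, it springs shut
- gate_post (a point): on the axis of the gate's upright black post, 15 mm below its top (top 195 mm above the table). Post 14 mm thick along the slide (y), 18 mm wide (x), 59 mm clear above the plate; axes as the dispenser's. Shut, it stands 120 mm from the tube axis. Three small ridges on the rail beside it, 30 mm apart, mark shut, half and full; a black pointer at the post's foot moves along them
- pan_in (a point): centre of the inner floor (5 mm above the underside) of the loose round steel pan: 130 mm across the rim, 38 mm tall, 4 mm wall, 0.35 kg or so; z up, straight bar handle along its -y. It must stay upright
- pan_grip (a point): point on the axis of the pan's handle, 125 mm from the pan's centre, 30 mm above its underside. The bar is 14 mm wide (pan's x), 10 mm high and runs from 63 to 168 mm from the centre (along the pan's y)
- marble0_center (a point): centre of a loose blue glazed marble 24 mm across, 18 g; number 0 from the bottom of the four stacked on the gate in the clear tube
- marble1_center (a point): centre of a loose blue glazed marble 24 mm across, 18 g; number 1 from the bottom of the four stacked on the gate in the clear tube
- marble2_center (a point): centre of a loose blue glazed marble 24 mm across, 18 g; number 2 from the bottom of the four stacked on the gate in the clear tube
- marble3_center (a point): centre of a loose blue glazed marble 24 mm across, 18 g; number 3 from the bottom of the four stacked on the gate in the clear tube
- mug: bystander: white mug, 80 mm across, 90 mm tall, origin at centre of underside
- jar: bystander: glass jar with steel lid, 64 mm across, 80 mm tall, origin at centre of underside
- spatula: bystander: spatula lying on the table along its x, origin on its underside
There are look-alikes about, which are no part of the job. What is shaped like the part that bears pan_in but red is not meant.

How it is judged:
By the outcome, as a careful person would: the job done as asked, in the order asked, and still so for the second after the job is handed in, while the arm keeps its last pose, push and grip.
It also fails if it takes over 69 s, if anything falls off the work surface, if the arm or the gripper's body presses on something with over 40 N, if the wrist force passes 120 N, or if a joint passes its speed limit or range.

### The arm

A 7-joint arm with a two-finger parallel gripper is mounted at the origin on the work surface. World frame = base frame: x ahead of the robot, y to its left, z up, the work surface at z = 0. Lengths are in m, angles in degrees, forces in N, time in s.
With the tool pointing down it reaches from about 0.425 to 0.95 m from the base axis. Payload 16.7 kg.
Tool frame: the origin (TCP) lies midway between the tips of the shut fingers; the grasp point (between the pads) lies 19 mm behind it (env.tcp_to_grasp is the distance from the TCP to the grasp point, in m); x points along the fingers, y is the direction in which the jaws open and shut, and the axes are right-handed (so a half turn about x gives the same grasp; the last joint's range is limited). The gripper opens to 94 mm and grips with 3 to 60 N. Pads are 16 mm wide; open, the fingers measure 119 mm over their backs; the gripper's body (75 mm by 177 mm) begins 78 mm behind the grasp point.
Start: joints at [-75.716, 24.414, 4.234, 92.017, -1.954, 63.644, -3.845], TCP at [0.262, 0.622, 0.205] pointing down, gripper open.
Joint ranges: [-163.25, 163.25], [-28.42, 122.38], [-70.27, 78.77], [12.13, 141.07], [-58.53, 238.53], [9.26, 117.41], [-156.51, 156.51]. Speed limits (degrees/s): [108.29, 108.29, 136.94, 136.94, 172.46, 172.46, 172.46].

### API

Orientations are given as [roll, pitch, yaw] about the fixed x, y, z axes, in that order (R = Rz(yaw) Ry(pitch) Rx(roll)).
In Python, from bench import env gives the robot as it stands.
- The arm moves only by the tool jog_arm, never from a script. Its argument "deltas" is a list of rows, each a list of 7 numbers: the shift along the tool's x, y, z in cm, then the turn, a rotation vector about the tool's x, y, z in rad, then the finger opening in cm, from 0 to 9.4. A call has 1 to 20 rows; each row shifts and turns the commanded pose from where the row before left it, along the tool's axes as they then stand; what a row does not reach is not made up. A row lasts 1/8 s, in which the tool goes at most 62.5 mm and 10.7 degrees, less where a joint would pass 70% of its speed; a pose out of reach is approached as far as the arm can. A call is refused whole if a number of a shift passes 6.25 or a number of a turn 0.188, either way. A call with a gripper value outside its range is refused whole. The fingers move at their own pace and stop on an object; "grip_force" is the grip in N (left out, the last holds). Time passes only in rows, so rows that do not move let the fingers close. It gives the time, the measured TCP pose, the force and the opening at its end, in the units of the state.
- env.read_state(): the state, without advancing time (a new reading comes with each control period).
- env.capture(name): name is "side" or "top"; returns (picture, depth): 480x640x3 uint8, red, green, blue; 480x640 float32, m along the optical axis (not along the pixel's ray), 0 where there is no reading.
- env.calibration(name): a dict with "intrinsics" (3x3 intrinsics, pixels), "eye" and "attitude" of the camera in the world. Camera axes: x right, y up, looking along -z (the intrinsics and any distortion apply to the point x, -y, -z); pixel columns grow to the right and rows downward; lengths in m; the calibration is good to about 2 mm. A picture is of the moment at which its call begins. calibration takes no time and is no camera call.
- env.hand_in(): hands the job in, once; it reports no verdict.
The state is a dict: "clock": time; "joint_positions": joint angles; "qvel": joint speeds; "tau": joint torques, N m; "ee_pos": TCP position; "eef_rot": TCP orientation; "force": force on the tool from outside, world axes, zero at the start; "torque": the same for the moment, N m; "gripper_width": opening from 0.0 (shut) to 1.0 (fully open).
Only numpy, scipy, OpenCV 4.12 (cv2) and the standard library are available. Lean on these libraries where they do the work, as an engineer would, in place of code of your own. Each camera call takes 0.05 s, during which the arm holds its last target. There are 200 camera calls.

## Working session

There is one attempt and no reset: what is moved stays moved. The work goes in short steps, Python scripts to look and compute and a tool call to move; the robot and the scene stay as the last step left them, time stands still between calls to the robot, and variables do not carry over. Pictures are saved under pics/ and viewed, about 8 in all and at most 12, crops included, and the job is handed in when it is done.

Besides the shell and the picture viewer there is one more tool, called after "Emit:" as name(argument=value, ...), one argument or row to a line, values as JSON. jog_arm: Moves the arm, as the interface text tells. Its arguments: {"type":"object","properties":{"deltas":{"type":"array","items":{"type":"array","items":{"type":"number"}}},"grip_force":{"type":"number"}},"required":["deltas"]}

```bash
mkdir -p pics; ls
cat > h.py <<'E'
import numpy as np, cv2
from bench import env
def cap(n):
    p,d=env.capture(n); c=env.calibration(n); np.savez('/tmp/%s.npz'%n,p=p,d=d); return p,d,c
def load(n):
    z=np.load('/tmp/%s.npz'%n); return z['p'],z['d'],env.calibration(n)
def att(c):
    from scipy.spatial.transform import Rotation as R
    a=np.array(c['attitude'],float)
    return a if a.shape==(3,3) else R.from_euler('xyz',a,degrees=True).as_matrix()
def ray(c,uv):
    K=np.array(c['intrinsics']); uv=np.atleast_2d(np.array(uv,float))
    v=np.c_[uv,np.ones(len(uv))]@np.linalg.inv(K).T
    return (v*[1,-1,-1])@att(c).T
def onz(c,uv,z):
    e=np.array(c['eye']); r=ray(c,uv); return e+r*((z-e[2])/r[:,2])[:,None]
def pts(c,d):
    vv,uu=np.mgrid[:d.shape[0],:d.shape[1]]
    r=ray(c,np.c_[uu.ravel(),vv.ravel()]); P=np.array(c['eye'])+r*d.reshape(-1,1)
    return P.reshape(d.shape+(3,))
def proj(c,P):
    P=np.atleast_2d(P); q=(P-np.array(c['eye']))@att(c)*[1,-1,-1]; q=q@np.array(c['intrinsics']).T; return q[:,:2]/q[:,2:]
def save(n,p): cv2.imwrite('pics/'+n,p[...,::-1])
E
python3 - <<'E'
from h import *
print(env.read_state())
for n in('top','side'):
    p,d,c=cap(n); print(n,c); save(n+'1.png',p)
    P=pts(c,d); print(d.min(),d.max(),P[240,320],P[400,100])
E
```

```text
pics
{'clock': 0.0, 'joint_positions': array([-75.71737722,  24.45078291,   4.23088669,  92.05015544,
        -1.95307649,  63.64526569,  -3.84407825]), 'qvel': array([ 0.06141142,  0.01345088,  0.08413564, -0.07051346,  0.02811773,
        0.05156551, -0.05350506]), 'tau': array([ 1.13171343e-03, -9.35821366e+01,  3.66823018e+00, -4.54217148e+01,
       -4.86774521e-02,  1.97759166e-02,  1.06220439e-04]), 'ee_pos': array([0.26195702, 0.62162671, 0.20477828]), 'eef_rot': array([ -85.37951437,   89.92593616, -108.2284195 ]), 'force': array([-0.67851887,  0.40226359, -0.7383283 ]), 'torque': array([-0.01990168, -0.03131693, -0.01106595]), 'gripper_width': 1.0011665532678238}
top {'intrinsics': array([[485.18921609,   0.        , 324.16054845],
       [  0.        , 485.18921609, 241.21950047],
       [  0.        ,   0.        ,   1.        ]]), 'eye': array([0.37576919, 0.01129731, 1.09067934]), 'attitude': array([  7.32889395,   1.03785174, -89.11012761])}
0.0 2.024846 [ 5.18425543e-01  4.27157432e-02 -1.16165734e-04] [ 0.1578618   0.52024524 -0.00178998]
side {'intrinsics': array([[601.34629897,   0.        , 325.15139032],
       [  0.        , 601.34629897, 227.16514904],
       [  0.        ,   0.        ,   1.        ]]), 'eye': array([ 0.188969  , -1.04190885,  0.96633054]), 'attitude': array([ 54.05726824,  -0.07684421, -15.76712684])}
0.0 3.6525557 [0.49445594 0.0817239  0.08362032] [-0.0293272  -0.19494945 -0.0008456 ]
```

View pics/top1.png

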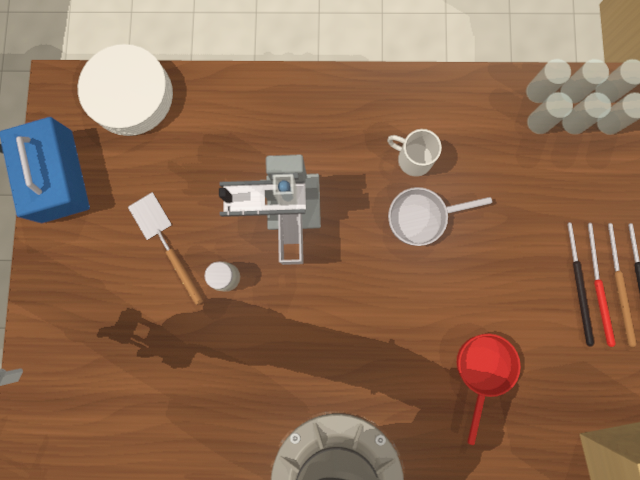

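View pics/side1.png

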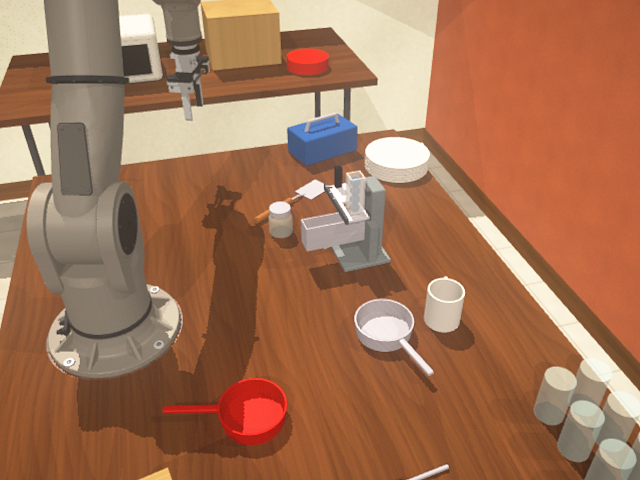

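The steel pan is at top-view (418,216), with its handle end at (490,201). The only look-alike for it is the red pan at (489,365), and I choose the steel one. The dispenser's tube is at (284,186), its black post at (225,193) and its spout at about (290,262). The mug is at (420,150), the jar at (222,277) and the spatula between (150,215) and (200,300).

Run:
```python
from h import *
p,d,c=load('top'); P=pts(c,d); hsv=cv2.cvtColor(p,cv2.COLOR_RGB2HSV)
def box(u0,u1,v0,v1):
    m=np.zeros(d.shape,bool); m[v0:v1,u0:u1]=1; return m&(d>0)
# pan: rim ring
m=box(380,500,180,250); Z=P[...,2]
rim=m&(Z>.03)&(Z<.046); Q=P[rim]; print('rimz',np.median(Q[:,2]),len(Q))
A=np.c_[2*Q[:,:2],np.ones(len(Q))]
pan=m&(hsv[...,1]<60)
cs,_=cv2.findContours(pan.astype(np.uint8),cv2.RETR_EXTERNAL,cv2.CHAIN_APPROX_NONE)
k=max(cs,key=cv2.contourArea)[:,0]; body=k[k[:,0]<443]
X=onz(c,body,.038)[:,:2]
(cc,r)=cv2.minEnclosingCircle(X.astype(np.float32)); print('rim circ',cc,r)
s=np.linalg.lstsq(np.c_[2*X,np.ones(len(X))],(X**2).sum(1),rcond=None)[0]; print('fit',s[:2],np.sqrt(s[2]+s[:2]@s[:2]))
fl=m&(Z>.002)&(Z<.009)&(hsv[...,1]<60); print('floor',P[fl].mean(0),fl.sum())
hm=pan&(np.arange(640)[None]>455); uv=np.argwhere(hm)[:,::-1]; H=onz(c,uv,.035); mu=H.mean(0)
w,v=np.linalg.eigh(np.cov(H[:,:2].T)); print('handle mid',mu,'dir',v[:,1],'medz',np.median(P[hm][:,2]),'ext',H[:,:2].min(0),H[:,:2].max(0))
# dispenser
g=box(205,330,145,275)
for n,a,b in(('base',.008,.016),('spouthood',.1,.135),('z.05-.1',.05,.1),('rail',.135,.175),('posttop',.185,.2),('tubetop',.225,.25)):
    q=P[g&(Z>a)&(Z<b)]; 
    if len(q)>5:
        R=cv2.minAreaRect(q[:,:2].astype(np.float32)*1000); print(n,len(q),q.mean(0).round(4),R)
bl=g&(hsv[...,0]>95)&(hsv[...,0]<125)&(hsv[...,1]>80); print('marble',P[bl].mean(0) if bl.any() else 0,np.argwhere(bl).mean(0)[::-1])
mug=box(385,445,125,180)&(Z>.08); print('mug top',P[mug].mean(0), P[mug].min(0),P[mug].max(0))
jar=box(200,245,255,295)&(Z>.07); print('jar',P[jar].mean(0))
x=p[140:280,200:335]; save('top1c.png',cv2.resize(x,None,fx=5,fy=5,interpolation=cv2.INTER_CUBIC)[:, :])
y=p[120:260,370:505]
s,_,_=load('side'); z=s[150:280,270:410]
save('crop.png',np.hstack([cv2.resize(x,(400,415)),cv2.resize(z,(400,415),interpolation=cv2.INTER_CUBIC)]))
```

```text
rimz 0.03650599337422045 724
rim circ (0.5694587826728821, -0.1716463416814804) 0.06584296375513077
fit [ 0.56935657 -0.17166015] 0.06430214268230562
floor [ 0.5707663  -0.17435535  0.00553691] 1821
handle mid [ 0.59915469 -0.2945655   0.035     ] dir [-0.24208123  0.97025598] medz 0.03501739093296319 ext [ 0.58213264 -0.33391065] [ 0.61443346 -0.25660518]
base 738 [0.5818 0.0877 0.0121] ((548.5065307617188, 120.15946960449219), (149.8842315673828, 267.8037109375), 74.26393127441406)
spouthood 876 [0.5593 0.1222 0.1261] ((550.508544921875, 141.86712646484375), (189.0889434814453, 194.83567810058594), 2.5611510276794434)
z.05-.1 1063 [0.5102 0.1445 0.0746] ((511.5588073730469, 133.69729614257812), (153.5657196044922, 298.63909912109375), 54.185672760009766)
rail 1839 [0.5824 0.1599 0.1406] ((597.5003051757812, 155.3806610107422), (93.91841888427734, 172.4341278076172), 3.0583977699279785)
posttop 172 [0.5882 0.1555 0.1937] ((586.244384765625, 141.0577392578125), (69.05128479003906, 173.67044067382812), 20.58456802368164)
tubetop 342 [0.587  0.1039 0.2341] ((587.4541625976562, 104.16192626953125), (36.796226501464844, 36.447391510009766), 3.0069379806518555)
marble [0.5871798  0.10549149 0.22983606] [282.76470588 185.63235294]
mug top [ 0.70836696 -0.17235833  0.08811301] [ 0.66844596 -0.21420655  0.08006199] [ 0.74685499 -0.12788821  0.0949005 ]
jar [0.4307808  0.25129437 0.07998418]
```

View pics/crop.png

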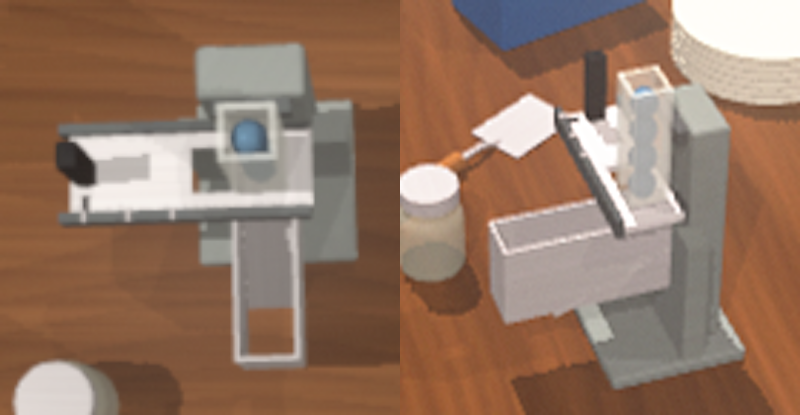

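The crop shows the dispenser square-on. In the left panel the post top is near (75,158), the tube with a blue marble at (248,140), the pointer at (85,210) on the first (shut) ridge, and the chute mouth at (268,335). In the right panel the four marbles are stacked in the tube. The dispenser yaw comes out at about +3°, and the pan measures 65 mm in radius with its rim at 37 mm, matching the description.

```bash
cat >> h.py <<'E'
from scipy.spatial.transform import Rotation as R
def pose():
    s=env.read_state(); return s,np.array(s['ee_pos']),R.from_euler('xyz',s['eef_rot'],degrees=True).as_matrix()
def goto(grasp,yaw):
    """tool shift (cm) / turn (deg) to bring grasp point to `grasp`, jaws along world yaw (deg), tool down"""
    s,t,M=pose(); x=np.array([0,0,-1.]); best=None
    for k in(0,180):
        a=np.radians(yaw+k); y=np.array([np.cos(a),np.sin(a),0]); T=np.c_[x,y,np.cross(x,y)]
        rv=R.from_matrix(M.T@T).as_rotvec()
        print('turn rad',rv.round(3),'rows',np.ceil(np.linalg.norm(rv)/.185))
        if best is None or np.linalg.norm(rv)<np.linalg.norm(best): best=rv
    tcp=np.array(grasp)+x*env.tcp_to_grasp
    print('tcp',t.round(4),'axes x,y,z in world\n',M.round(3).T,'\ntarget',tcp.round(4),'world d cm',((tcp-t)*100).round(2),'tool d cm',(M.T@(tcp-t)*100).round(2),'clock',s['clock'],'w',s['gripper_width'],'F',s['force'].round(1))
E
python3 - <<'E'
from h import *
p,d,c=load('top'); P=pts(c,d); Z=P[...,2]
m=np.zeros(d.shape,bool); m[170:215,210:245]=1; q=P[m&(Z>.188)&(Z<.2)]; print('post top',len(q),q.mean(0),q.min(0),q.max(0))
m[:]=0; m[235:268,275:306]=1; q=P[m&(Z>.118)&(Z<.132)]; print('hood top',len(q),np.median(q[:,2]),cv2.minAreaRect(q[:,:2].astype(np.float32)*1000))
m[:]=0; m[150:180,262:306]=1; q=P[m&(Z>.15)]; print('col',np.percentile(q[:,2],[5,50,95]))
T=np.array([.5875,.104]); a=np.radians(3); ex=np.array([np.cos(a),np.sin(a)]); ey=np.array([-ex[1],ex[0]])
print('spout',T-.108*ex,'post',T+.12*ey,'pan tgt',T-.112*ex)
goto([.600,-.293,.12],14)
E
```

```text
post top 78 [0.58130331 0.22323083 0.19451433] [0.57333393 0.21610555 0.18857618] [0.59001411 0.23049681 0.19898742]
hood top 133 0.1260679627857454 ((484.7754821777344, 99.1338119506836), (54.4123649597168, 44.439117431640625), 1.5657583475112915)
col [0.18513339 0.20697115 0.23757003]
spout [0.47964801 0.09834772] post [0.58121969 0.22383554] pan tgt [0.47565349 0.09813837]
turn rad [0.928 0.001 0.001] rows 6.0
turn rad [-2.214e+00 -1.000e-03  1.000e-03] rows 12.0
tcp [0.262  0.6217 0.2049] axes x,y,z in world
 [[-0.    -0.001 -1.   ]
 [ 0.388  0.922 -0.001]
 [ 0.922 -0.388  0.   ]] 
target [ 0.6    -0.293   0.1012] world d cm [ 33.8  -91.47 -10.37] tool d cm [ 10.45 -71.15  66.67] clock 0.1 w 1.0020750380451755 F [ 0.7  0.4 -0.7]
```

Emit:
jog_arm(
  deltas=[
    [-2.5,0,0,0.155,0,0,9.4],
    [-2.5,0,0,0.155,0,0,9.4],
    [-2.5,0,0,0.155,0,0,9.4],
    [-2.5,0,0,0.155,0,0,9.4],
    [-2.5,0,0,0.155,0,0,9.4],
    [-2.5,0,0,0.155,0,0,9.4],
  ],
  grip_force=30,
)

```text
clock: 0.85
ee_pos: [0.262, 0.6218, 0.356]
eef_rot: [-36.8, 90.0, -113.2]
force: [0.2, 0.3, 0.9]
gripper_width: 1.001
```

Emit:
jog_arm(
  deltas=[
    [0,0.6,5,0,0,0,5],
    [0,0.6,5,0,0,0,5],
    [0,0.6,5,0,0,0,5],
    [0,0.6,5,0,0,0,5],
    [0,0.6,5,0,0,0,5],
    [0,0.6,5,0,0,0,5],
    [0,0.6,5,0,0,0,5],
    [0,0.6,5,0,0,0,5],
    [0,0.6,5,0,0,0,5],
    [0,0.6,5,0,0,0,5],
    [0,0.5,5,0,0,0,5],
    [0,0.5,5,0,0,0,5],
    [0,0.5,5,0,0,0,5],
    [0,0.5,5,0,0,0,5],
    [0,0.5,5,0,0,0,5],
    [0,0.5,5,0,0,0,5],
    [0,0.5,5,0,0,0,5],
    [0,0.5,5,0,0,0,5],
    [0,0.5,4,0,0,0,5],
    [0,0.2,2.5,0,0,0,5],
  ],
)

```text
clock: 3.35
ee_pos: [0.5972, -0.2913, 0.3547]
eef_rot: [-83.0, 89.9, -159.2]
force: [0.0, 0.3, 0.7]
gripper_width: 0.531
```

Run:
```python
from h import *
goto([.600,-.293,.12],14)
```

```text
turn rad [-0.004  0.     0.002] rows 1.0
turn rad [ 3.138e+00  2.000e-03 -0.000e+00] rows 17.0
tcp [ 0.5972 -0.2913  0.3547] axes x,y,z in world
 [[-0.001 -0.001 -1.   ]
 [ 0.971  0.238 -0.002]
 [ 0.238 -0.971  0.   ]] 
target [ 0.6    -0.293   0.1012] world d cm [  0.28  -0.17 -25.35] tool d cm [25.35  0.27  0.23] clock 3.35 w 0.5311897688687992 F [0.  0.3 0.7]
```

Emit:
jog_arm(
  deltas=[
    [4,0.27,0.23,0,0,0,5],
    [4,0,0,0,0,0,5],
    [4,0,0,0,0,0,5],
    [4,0,0,0,0,0,5],
    [4,0,0,0,0,0,5],
    [4,0,0,0,0,0,5],
    [3,0,0,0,0,0,5],
    [2,0,0,0,0,0,5],
    [2,0,0,0,0,0,5],
    [1.5,0,0,0,0,0,5],
    [1,0,0,0,0,0,5],
    [0.6,0,0,0,0,0,5],
    [0,0,0,0,0,0,5],
    [0,0,0,0,0,0,5],
  ],
)

```text
clock: 5.1
ee_pos: [0.6006, -0.291, 0.015]
eef_rot: [54.4, 90.0, -21.7]
force: [0.3, 0.6, -0.0]
gripper_width: 0.532
```

Run:
```python
from h import *
goto([.600,-.293,.032],14)
p,d,c=cap('side'); q,_,_=cap('top')
save('g1.png',np.hstack([cv2.resize(p[270:400,330:460],(400,400)),cv2.resize(q[140:270,380:510],(400,400))]))
```

```text
turn rad [-0.002  0.    -0.   ] rows 1.0
turn rad [ 3.139e+00 -1.000e-03 -1.000e-03] rows 17.0
tcp [ 0.6006 -0.291   0.015 ] axes x,y,z in world
 [[ 0.001 -0.    -1.   ]
 [ 0.971  0.24   0.   ]
 [ 0.24  -0.971  0.   ]] 
target [ 0.6    -0.293   0.0132] world d cm [-0.06 -0.2  -0.18] tool d cm [ 0.18 -0.11  0.18] clock 5.1 w 0.5321974318260134 F [ 0.3  0.6 -0. ]
```

View pics/g1.png

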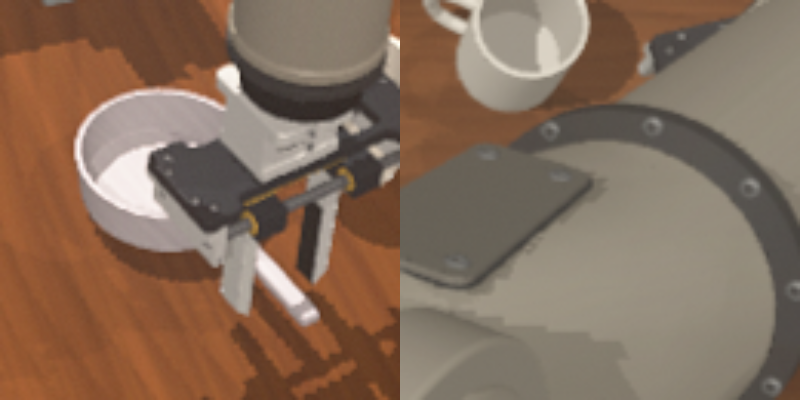

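The left panel shows the two fingers astride the steel handle, around (270,270). In the right panel the arm hides the pan. I'm closing the fingers.

Emit:
jog_arm(
  deltas=[
    [0.1,0,0,0,0,0,3],
    [0,0,0,0,0,0,1],
    [0,0,0,0,0,0,0.5],
    [0,0,0,0,0,0,0.5],
    [0,0,0,0,0,0,0.5],
    [0,0,0,0,0,0,0.5],
    [0,0,0,0,0,0,0.5],
    [0,0,0,0,0,0,0.5],
  ],
  grip_force=45,
)

```text
clock: 6.2
ee_pos: [0.6003, -0.2909, 0.0135]
eef_rot: [-76.1, 90.0, -152.3]
force: [-2.0, -0.4, 1.6]
gripper_width: 0.14
```

Run:
```python
from h import *
T=np.array([.5875,.104]); a=np.radians(3); ex=np.array([np.cos(a),np.sin(a)])
tg=T-.113*ex
s,t,M=pose(); print(s['gripper_width']*94,s['force'])
# pan centre in tool coordinates: assumes pan at measured place
pc=np.array([.570,-.172]); off=t[:2]-pc; print('off',off,np.hypot(*off))
for dy in(0,-6,-11):
    r=R.from_euler('z',dy,degrees=True).as_matrix()[:2,:2]; print(dy,'tcp goal',tg+r@off,'d',tg+r@off-t[:2])
```

```text
13.155265795004878 [-2.04947053 -0.36042498  1.59654579]
off [ 0.03028693 -0.11893307] 0.12272886169825975
0 tcp goal [ 0.50494179 -0.02084703] d [-0.09534514  0.27008604]
-6 tcp goal [ 0.49234399 -0.02336135] d [-0.10794294  0.26757172]
-11 tcp goal [ 0.48169184 -0.02444092] d [-0.11859509  0.26649215]
```

Emit:
jog_arm(
  deltas=[
    [-0.1,-0.6,-0.15,0,0,0,0.5],
    [0,-1.2,-0.3,0,0,0,0.5],
    [0,-1.6,-0.4,0,0,0,0.5],
    [0,-1.6,-0.4,0,0,0,0.5],
    [0,-1.6,-0.4,0,0,0,0.5],
    [0,-1.6,-0.4,0,0,0,0.5],
    [0,-1.6,-0.4,0,0,0,0.5],
    [0,-1.2,-0.3,0,0,0,0.5],
    [0,-0.6,-0.15,0,0,0,0.5],
    [0,0,0,0.03,0,0,0.5],
    [0,0,0,0.05,0,0,0.5],
    [0,0,0,0.05,0,0,0.5],
    [0,0,0,0.04,0,0,0.5],
    [0,0,0,0.02,0,0,0.5],
    [0,0,0,0,0,0,0.5],
  ],
)

```text
clock: 8.07
ee_pos: [0.4809, -0.2904, 0.0144]
eef_rot: [-70.6, 90.0, -157.6]
force: [-0.8, 0.5, -1.6]
gripper_width: 0.146
```

Run:
```python
from h import *
goto([.482,-.0244,.0325],3)
p,d,c=cap('side'); q,_,_=cap('top'); save('s2.png',np.hstack([p[160:460,270:570],q[150:450,260:560]]))
```

```text
turn rad [-0.  0.  0.] rows 1.0
turn rad [ 3.141  0.    -0.   ] rows 17.0
tcp [ 0.4809 -0.2904  0.0144] axes x,y,z in world
 [[-0.    -0.    -1.   ]
 [ 0.999  0.052 -0.   ]
 [ 0.052 -0.999  0.   ]] 
target [ 0.482  -0.0244  0.0137] world d cm [ 0.11 26.6  -0.07] tool d cm [  0.07   1.5  -26.56] clock 8.075 w 0.14609120764971056 F [-0.8  0.5 -1.6]
```

View pics/s2.png

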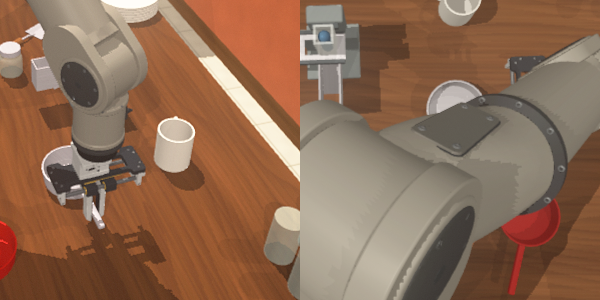

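The side crop (left) shows the pan upright in the gripper at (65,172), well clear of the mug at (175,145). The top crop shows the pan's left rim at (445,95), and the forearm sweeps in from the lower left. I'm sliding on towards +y, with a stop on the way.

Emit:
jog_arm(
  deltas=[
    [0,0,-0.5,0,0,0,0.5],
    [0,0.1,-1,0,0,0,0.5],
    [0,0.1,-1.5,0,0,0,0.5],
    [0,0.1,-1.5,0,0,0,0.5],
    [0,0.1,-1.5,0,0,0,0.5],
    [0,0.1,-1.5,0,0,0,0.5],
    [0,0.1,-1.5,0,0,0,0.5],
    [0,0.1,-1.5,0,0,0,0.5],
    [0,0.1,-1.5,0,0,0,0.5],
    [0,0.1,-1,0,0,0,0.5],
    [0,0,-0.5,0,0,0,0.5],
    [0,0,0,0,0,0,0.5],
  ],
)

```text
clock: 9.68
ee_pos: [0.4828, -0.1549, 0.0145]
eef_rot: [-131.8, 90.0, 141.2]
force: [0.3, 0.9, -1.0]
gripper_width: 0.143
```

Run:
```python
from h import *
goto([.482,-.0244,.0325],3)
p,d,c=cap('side'); q,_,_=cap('top'); save('s3.png',np.hstack([cv2.resize(p[130:350,230:450],(400,400)),cv2.resize(q[130:350,200:420],(400,400))]))
```

```text
turn rad [-0. -0.  0.] rows 1.0
turn rad [3.141 0.    0.   ] rows 17.0
tcp [ 0.4828 -0.1549  0.0145] axes x,y,z in world
 [[-0.     0.    -1.   ]
 [ 0.999  0.052 -0.   ]
 [ 0.052 -0.999 -0.   ]] 
target [ 0.482  -0.0244  0.0137] world d cm [-0.08 13.05 -0.08] tool d cm [  0.08   0.61 -13.04] clock 9.675 w 0.14273025189691013 F [ 0.3  0.9 -1. ]
```

View pics/s3.png

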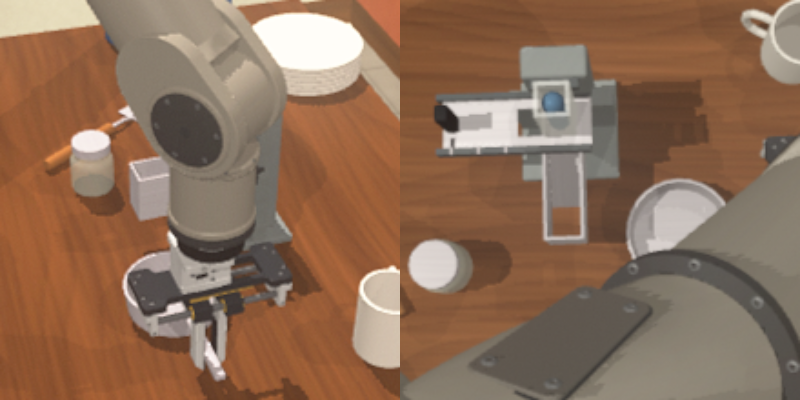

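The left panel shows the pan upright in the grip at (170,290), with the wrist column clear of the chute at (150,190). In the right panel the pan rim spans about (628-728,180-270), just right of the chute mouth at (565,215). I'm fitting the visible rim arc before the last slide.

Run:
```python
from h import *
p,d,c=load('top'); P=pts(c,d); Z=P[...,2]
m=np.zeros(d.shape,bool); m[222:275,338:402]=1
q=P[m&(Z>.033)&(Z<.044)]; 
from scipy.optimize import least_squares
f=least_squares(lambda k:np.hypot(*(q[:,:2]-k[:2]).T)-.063,[.476,-.032],loss='soft_l1',f_scale=.002); print(len(q),f.x,'z',np.percentile(q[:,2],[10,50,90]),'expected',.4764,-.0324)
m[:]=0; m[185:235,255:330]=1; q=P[m&(Z>.13)&(Z<.15)]; print('rail min y',q[:,1].min(), q[:,0].min())
```

```text
104 [ 0.47467954 -0.03315561] z [0.03533408 0.03783612 0.04090999] expected 0.4764 -0.0324
rail min y 0.06990595618700793 0.5184090168512479
```

Emit:
jog_arm(
  deltas=[
    [0,0.05,-0.6,0,0,0,0.5],
    [0,0.05,-1,0,0,0,0.5],
    [0,0.1,-1.5,0,0,0,0.5],
    [0,0.1,-1.5,0,0,0,0.5],
    [0,0.1,-1.5,0,0,0,0.5],
    [0,0.05,-1.5,0,0,0,0.5],
    [0,0.05,-1.5,0,0,0,0.5],
    [0,0.05,-1.5,0,0,0,0.5],
    [0,0.05,-1.3,0,0,0,0.5],
    [0,0.05,-0.8,0,0,0,0.5],
    [0,0.05,-0.4,0,0,0,0.5],
    [0,0,0,0,0,0,0.5],
    [0.1,0,0,0,0,0,0.5],
    [0,0,0,0,0,0,0.5],
  ],
)

```text
clock: 11.52
ee_pos: [0.4829, -0.0243, 0.0135]
eef_rot: [-108.2, 90.0, 164.7]
force: [-0.6, 1.2, -0.8]
gripper_width: 0.145
```

Run:
```python
from h import *
goto([.482,-.0244,.0325],3)
p,d,c=cap('side'); q,_,_=cap('top'); save('s4.png',np.hstack([cv2.resize(p[130:350,230:450],(400,400)),cv2.resize(q[130:350,200:420],(400,400))]))
```

```text
turn rad [-0.001 -0.     0.   ] rows 1.0
turn rad [3.141 0.    0.   ] rows 17.0
tcp [ 0.4829 -0.0243  0.0135] axes x,y,z in world
 [[-0.     0.    -1.   ]
 [ 0.999  0.051 -0.   ]
 [ 0.051 -0.999 -0.   ]] 
target [ 0.482  -0.0244  0.0137] world d cm [-0.09 -0.01  0.02] tool d cm [-0.02 -0.09  0.  ] clock 11.525 w 0.14468318252014326 F [-0.6  1.2 -0.8]
```

View pics/s4.png

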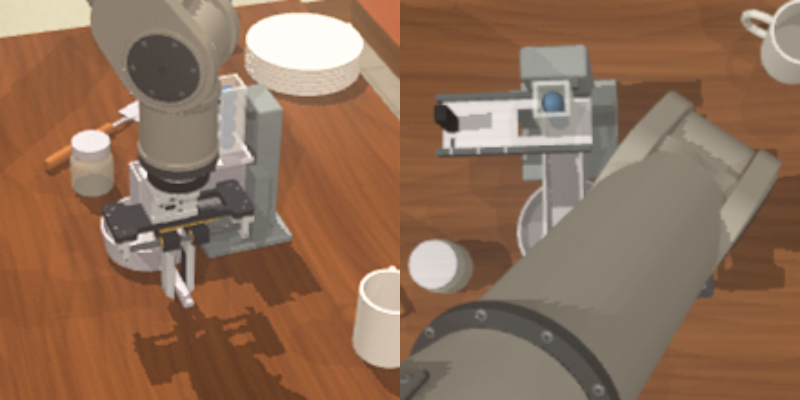

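The left panel shows the pan at (145,240) under the chute and upright. In the right panel its rim shows on both sides of the chute, around (520-595,180-250). I'm releasing it and lifting straight up.

Emit:
jog_arm(
  deltas=[
    [0,0,0,0,0,0,2],
    [0,0,0,0,0,0,3],
    [0,0,0,0,0,0,4],
    [0,0,0,0,0,0,4],
    [-0.5,0,0,0,0,0,4],
    [-1.5,0,0,0,0,0,4],
    [-3,0,0,0,0,0,4],
    [-4,0,0,0,0,0,4],
    [-4,0,0,0,0,0,4],
    [-4,0,0,0,0,0,4],
    [-4,0,0,0,0,0,4],
    [-4,0,0,0,0,0,4],
    [-4,0,0,0,0,0,4],
    [-4,0,0,0,0,0,4],
    [-3,0,0,0,0,0,4],
    [0,0,0,0,0,0,4],
  ],
)

```text
clock: 13.62
ee_pos: [0.4832, -0.0239, 0.3702]
eef_rot: [175.5, 89.8, 88.5]
force: [-0.1, 0.3, -0.7]
gripper_width: 0.421
```

Run:
```python
from h import *
p,d,c=cap('side'); q,dd,ct=cap('top'); 
P=pts(ct,dd); Z=P[...,2]; T=np.array([.5875,.104])
# pan rim in the top view, near the expected place
e=np.array([.4747,.098]); rr=np.hypot(P[...,0]-e[0],P[...,1]-e[1]); m=(Z>.033)&(Z<.044)&(rr<.08)&(dd>0); k=P[m]
from scipy.optimize import least_squares
if len(k)>10:
    f=least_squares(lambda a:np.hypot(*(k[:,:2]-a[:2]).T)-.063,e,loss='soft_l1',f_scale=.002); print('pan',len(k),f.x,np.percentile(k[:,2],[5,50,95]),'spout .4796 .0983')
goto([.5812,.2238,.182],93)
```

```text
pan 358 [0.47600322 0.09682504] [0.03387364 0.03767061 0.04115236] spout .4796 .0983
turn rad [-1.57e+00 -3.00e-03  1.00e-03] rows 9.0
turn rad [1.571e+00 1.000e-03 3.000e-03] rows 9.0
tcp [ 0.4822 -0.0238  0.3682] axes x,y,z in world
 [[-0.003  0.001 -1.   ]
 [ 0.999  0.053 -0.002]
 [ 0.053 -0.999 -0.002]] 
target [0.5812 0.2238 0.1632] world d cm [  9.9   24.76 -20.5 ] tool d cm [ 20.51  11.24 -24.17] clock 13.725 w 0.42506378084850027 F [-0.  -0.4 -0.6]
```

Emit:
jog_arm(
  deltas=[
    [0,0.5,-1,0,0,0,4.5],
    [0,1.2,-2.5,0,0,0,4.5],
    [0,1.5,-3.2,0,0,0,4.5],
    [0,1.5,-3.2,0,0,0,4.5],
    [0,1.5,-3.2,0,0,0,4.5],
    [0,1.5,-3.2,0,0,0,4.5],
    [0,1.5,-3.2,0,0,0,4.5],
    [0,1.2,-2.7,0,0,0,4.5],
    [0,0.8,-1.5,0,0,0,4.5],
    [0,0,-0.5,0,0,0,4.5],
    [3,0,0,0,0,0,4.5],
    [4,0,0,0,0,0,4.5],
    [3,0,0,0,0,0,4.5],
    [2,0,0,0,0,0,4.5],
    [1,0,0,0,0,0,4.5],
    [0,0,0,0,0,0,4.5],
    [0,0,0,0,0,0,4.5],
  ],
)

```text
clock: 15.85
ee_pos: [0.5816, 0.2246, 0.2396]
eef_rot: [-150.9, 89.9, 122.2]
force: [0.1, -0.7, 0.5]
gripper_width: 0.479
```

Run:
```python
from h import *
goto([.5812,.2238,.182],3)
p,d,c=cap('side'); q,_,ct=cap('top'); save('s5.png',np.hstack([cv2.resize(p[110:270,270:430],(400,400)),cv2.resize(q[110:330,150:370],(400,400))]))
```

```text
turn rad [ 0.001 -0.001  0.001] rows 1.0
turn rad [-3.14e+00 -1.00e-03 -2.00e-03] rows 17.0
tcp [0.5816 0.2246 0.2396] axes x,y,z in world
 [[-0.001  0.001 -1.   ]
 [ 0.999  0.054 -0.001]
 [ 0.054 -0.999 -0.001]] 
target [0.5812 0.2238 0.1632] world d cm [-0.04 -0.08 -7.64] tool d cm [ 7.64 -0.04  0.09] clock 15.85 w 0.47921713442132013 F [ 0.1 -0.7  0.5]
```

View pics/s5.png

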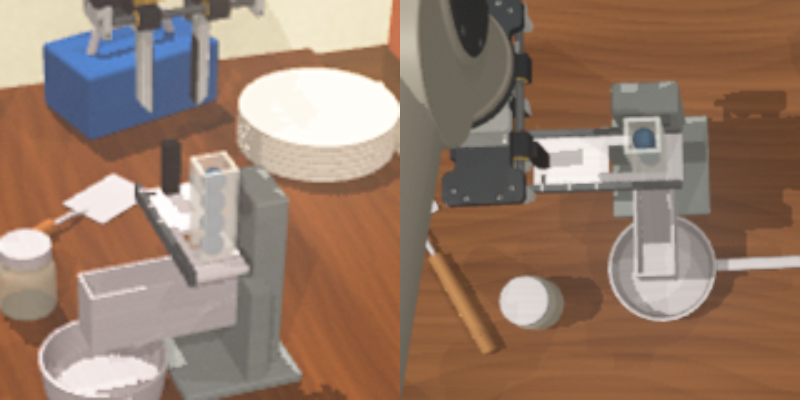

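The left panel shows the fingers at (145,80) and (200,80) above the post at (172,165), straddling it, with the pan beneath the spout. In the right panel the pan at (663,268) is centred on the chute mouth at (657,260). I'm descending and gripping the post.

Emit:
jog_arm(
  deltas=[
    [2,0,0.1,0,0,0,4.5],
    [2,0,0,0,0,0,4.5],
    [1.5,0,0,0,0,0,4.5],
    [1.2,0,0,0,0,0,4.5],
    [0.8,0,0,0,0,0,4.5],
    [0,0,0,0,0,0,4.5],
    [0,0,0,0,0,0,2.5],
    [0,0,0,0,0,0,1],
    [0,0,0,0,0,0,0.8],
    [0,0,0,0,0,0,0.8],
    [0,0,0,0,0,0,0.8],
    [0,0,0,0,0,0,0.8],
  ],
  grip_force=50,
)

```text
clock: 17.45
ee_pos: [0.5823, 0.2238, 0.1641]
eef_rot: [140.7, 89.9, 53.8]
force: [8.2, 0.1, -4.4]
gripper_width: 0.192
```

Emit:
jog_arm(
  deltas=[
    [0,0,0.2,0,0,0,0.8],
    [0,0,0.3,0,0,0,0.8],
    [0,0,0.4,0,0,0,0.8],
    [0,0,0.5,0,0,0,0.8],
    [0,0,0.5,0,0,0,0.8],
    [0,0,0.5,0,0,0,0.8],
    [0,0,0.4,0,0,0,0.8],
    [0,0,0.2,0,0,0,0.8],
    [0,0,0,0,0,0,0.8],
    [0,0,0,0,0,0,0.8],
    [0,0,0,0,0,0,0.8],
    [0,0,0,0,0,0,0.8],
    [0,0,0,0,0,0,0.8],
    [0,0,0,0,0,0,0.8],
    [0,0,0,0,0,0,0.8],
    [0,0,0,0,0,0,0.8],
    [0,0,0,0,0,0,0.8],
    [0,0,0,0,0,0,0.8],
  ],
)

```text
clock: 19.7
ee_pos: [0.5836, 0.1954, 0.1642]
eef_rot: [168.9, 89.8, 82.0]
force: [5.1, 7.0, -0.8]
gripper_width: 0.189
```

Run:
```python
from h import *
s,t,M=pose(); print(t,s['force'],s['gripper_width'],s['clock'])
p,d,c=cap('side'); q,dd,ct=cap('top'); save('s6.png',np.hstack([cv2.resize(p[110:270,270:430],(400,400)),cv2.resize(q[150:270,230:350],(400,400))]))
```

```text
[0.58364186 0.19542117 0.16415671] [ 5.06542471  7.04546053 -0.8236903 ] 0.1888668702974015 19.7
```

View pics/s6.png

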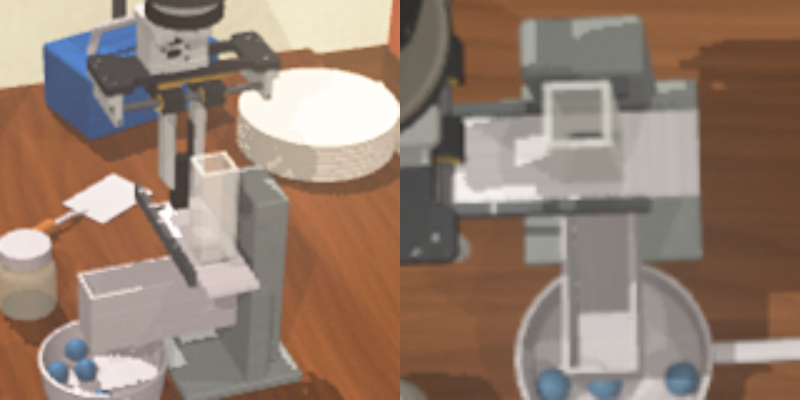

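All four marbles have left the tube, which is now empty. The left panel shows blue marbles in the pan at (77,348), (58,371), (86,370) and part of one at (100,393). The post's measured position is about 1.5 mm short of half travel, so I'm nudging it and then counting the marbles in a wider view.

Emit:
jog_arm(
  deltas=[
    [0,0,0.1,0,0,0,0.8],
    [0,0,0.05,0,0,0,0.8],
    [0,0,0,0,0,0,0.8],
    [0,0,0,0,0,0,0.8],
    [0,0,0,0,0,0,0.8],
    [0,0,0,0,0,0,0.8],
    [0,0,0,0,0,0,0.8],
    [0,0,0,0,0,0,0.8],
  ],
)

```text
clock: 20.8
ee_pos: [0.5837, 0.194, 0.1641]
eef_rot: [171.4, 89.8, 84.5]
force: [5.0, 7.6, -1.8]
gripper_width: 0.185
```

Run:
```python
from h import *
s,t,M=pose(); print(t,s['force'],s['gripper_width'],s['clock'],np.abs(s['qvel']).max())
p,d,c=cap('side'); q,dd,ct=cap('top'); save('s7.png',np.hstack([cv2.resize(p[150:310,250:410],(400,400),interpolation=cv2.INTER_CUBIC),cv2.resize(q[190:290,245:345],(400,400),interpolation=cv2.INTER_CUBIC)]))
for n,im,cc in(('side',p,c),('top',q,ct)):
    h=cv2.cvtColor(im,cv2.COLOR_RGB2HSV); m=cv2.inRange(h,(95,90,40),(125,255,255)); k,_,st,ce=cv2.connectedComponentsWithStats(m)
    for i in range(1,k):
        if st[i,4]>8: print(n,ce[i].round(),st[i,4],onz(cc,ce[i],.017).round(3))
```

```text
[0.58365566 0.1939526  0.16411376] [ 5.01885492  7.60759544 -1.79823798] 0.1848416795575778 20.8 0.050037430240798195
side [317. 126.] 160 [[0.683 0.803 0.017]]
side [299. 144.] 675 [[0.591 0.695 0.017]]
side [324. 148.] 31 [[0.664 0.644 0.017]]
side [325. 157.] 55 [[0.651 0.589 0.017]]
side [299. 248.] 23 [[0.457 0.149 0.017]]
side [292. 257.] 28 [[0.431 0.117 0.017]]
side [303. 256.] 21 [[0.46  0.115 0.017]]
top [ 45. 171.] 6357 [[0.668 0.678 0.017]]
```

View pics/s7.png

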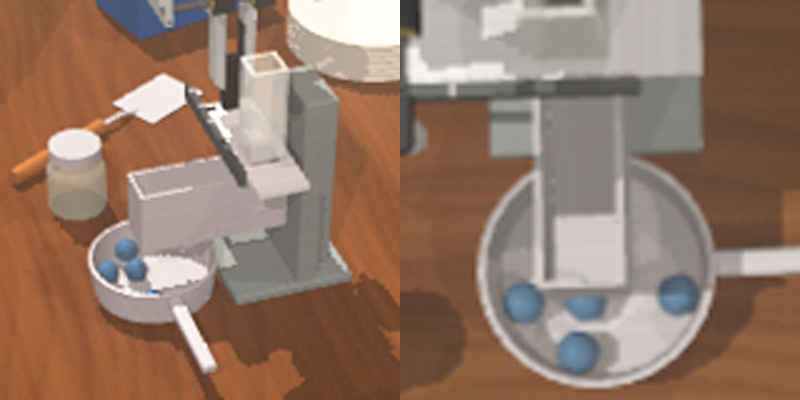

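The top view (right panel) shows four marbles in the pan, at (523,303), (585,305), (678,295) and (577,352). The tube is empty, the pan is upright under the spout, and the jar and spatula are unmoved. The gate is held at half travel with 7.6 N spring force against the 7.5 N expected. I'm handing in.

```bash
python3 -c "
from bench import env
print(env.hand_in())"
```

```text
the job is handed in; nothing more can be done
None
```

The job is done and handed in at about 21 s of the 69 s allowed. I gripped the steel pan by its handle, slid it flat along the table under the spout and let go. Then I gripped the gate's black post and slid it to half travel, which let all four marbles run into the pan.

**Last checks:**
- **Marbles:** the last top view shows four marbles in the upright pan and an empty tube. My colour count found only three in the side view and none in the top view, so the count of four is by eye.
- **Pan:** its centre measured about 4 mm from the spout axis before the gate was opened.
- **Gate:** the gripper stands at y = 0.194 m, where half travel should be. The spring force reads 7.6 N against 7.5 N expected, and the gripper is still holding the post. After the first push it was about 1.5 mm short, so I nudged it once. It was never near the far stop.
- **Side load on the post:** the grip was about 1 mm off centre, which puts a steady 5 N or so sideways.
- **Bystanders:** nothing touched the mug, jar or spatula. The jar and spatula look unmoved in the last view, but the mug was outside that crop; it was last seen in place just before I let go of the pan.

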